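# Return the rinsed diamond hand pads to their grit docks

### The job

Move the row of four rinsed diamond hand pads from the wire drip rack to the storage rack, standing each on its long edge, fully down in the dock whose tab has the colour of the pad's backing. Take them one at a time from the finest grit to the coarsest - blue, yellow, red, green - each docked before the next is taken up, so that no coarse grit is carried onto a finer pad. Leave the small red-capped squeeze bottle and the teal glass block between the racks standing where they are.

Things in the scene. Friction and masses are not known exactly. Their poses are not given: they have to be found in the camera images.
- pad_blue: Diamond hand pad, black with a blue backing layer (the finest grit); rigid, 55 x 90 x 22 mm, 0.07 kg, standing on a long edge, 55 mm tall. Grip across the 22 mm. Origin: middle of the blue 55 x 90 face, 11 mm from mid-thickness. x: along the 55 (up or down when on edge); y: along the 90; z: from the blue face to the black face. All pads start on edge in bays of the wire drip rack, 60 mm apart.
- pad_yellow: Diamond hand pad, black with a yellow backing layer (the second finest grit); rigid, 55 x 90 x 22 mm, 0.07 kg, standing on a long edge, 55 mm tall. Grip across the 22 mm. Origin: middle of the yellow 55 x 90 face, 11 mm from mid-thickness. x: along the 55 (up or down when on edge); y: along the 90; z: from the yellow face to the black face. In the drip rack its lower edge is 23 mm above the bench.
- pad_red: Diamond hand pad, black with a red backing layer (the second coarsest grit); rigid, 55 x 90 x 22 mm, 0.07 kg, standing on a long edge, 55 mm tall. Grip across the 22 mm. Origin: middle of the red 55 x 90 face, 11 mm from mid-thickness. x: along the 55 (up or down when on edge); y: along the 90; z: from the red face to the black face. The rack's wires beside it end 19 mm above its lower edge.
- pad_green: Diamond hand pad, black with a green backing layer (the coarsest grit); rigid, 55 x 90 x 22 mm, 0.07 kg, standing on a long edge, 55 mm tall. Grip across the 22 mm. Origin: middle of the green 55 x 90 face, 11 mm from mid-thickness. x: along the 55 (up or down when on edge); y: along the 90; z: from the green face to the black face. Its bay in the rack is 27 mm wide between wires.
- dock_blue: Dock of the storage rack for the blue pad: fixed grey channel with a blue tab at its end towards the robot. Slot 26 mm wide (39 at the flared mouth), 106 long; walls end 17 mm above its floor. Origin: centre of the underside, 18 mm above the bench; slot floor 4 mm above it. x: across; y: along the slot, away from the tab; z: up. Docks stand 60 mm apart on a brown wooden board, in changing order.
- dock_yellow: Dock of the storage rack for the yellow pad: fixed grey channel with a yellow tab at its end towards the robot. Slot 26 mm wide (39 at the flared mouth), 106 long; walls end 17 mm above its floor. Origin: centre of the underside, 18 mm above the bench; slot floor 4 mm above it. x: across; y: along the slot, away from the tab; z: up. All docks are fixed and alike but for the tab.
- dock_red: Dock of the storage rack for the red pad: fixed grey channel with a red tab at its end towards the robot. Slot 26 mm wide (39 at the flared mouth), 106 long; walls end 17 mm above its floor. Origin: centre of the underside, 18 mm above the bench; slot floor 4 mm above it. x: across; y: along the slot, away from the tab; z: up. The low lips at the slot's ends rise 5 mm above its floor.
- dock_green: Dock of the storage rack for the green pad: fixed grey channel with a green tab at its end towards the robot. Slot 26 mm wide (39 at the flared mouth), 106 long; walls end 17 mm above its floor. Origin: centre of the underside, 18 mm above the bench; slot floor 4 mm above it. x: across; y: along the slot, away from the tab; z: up. A pad may face either way in it.
- glue_bottle: Bystander: small white squeeze bottle with a red cap, 28 mm diameter, 80 mm tall, standing in the gap between the racks, at their near end. Origin: centre of its underside; z up.
- glass_block: Bystander: half-ground teal glass block, eight-sided, 55 mm across, 42 mm tall, standing in the gap between the racks, at their far end. Origin: centre of its underside; z up.
There are look-alikes about, which are no part of the job. What is shaped like the pad_yellow but pink is not meant.

How it is judged:
By the outcome, as a careful person would: the job done as asked, in the order asked, and still so for the second after the job is handed in, with the robot touching nothing.
It also fails if it takes over 109 s, if anything falls off the work surface, if the arm or the gripper's body presses on something with over 40 N, if the wrist force passes 120 N, or if a joint passes its speed limit or range.

### The arm

A 7-joint arm with a two-finger parallel gripper is mounted at the origin on a cart in front of the work surface, level with it; the furniture and walls round the work are solid. World frame = base frame: x ahead of the robot, y to its left, z up, the work surface at z = 0. Lengths are in m, angles in rad, forces in N, time in s.
With the tool pointing down it reaches from about 0.4 to 0.85 m from the base axis. Payload 6.9 kg.
Tool frame: the origin (TCP) lies at the very end of the fingers, on their centre line; the grasp point (between the pads) lies 19 mm behind it (ctrl.grip_depth is the distance from the TCP to the grasp point, in m); z points along the fingers, y is the line along which they close (so a half turn about z gives the same grasp; the last joint's range is limited). The gripper opens to 85 mm and grips with 20 to 120 N. Pads are 22 mm wide; open, the fingers measure 114 mm over their backs; the gripper's body (76 mm by 85 mm) begins 54 mm behind the grasp point. The pads swing forward as they close: fully open they stand 13 mm farther back than shut.
Start: joints at [-1.022, 0.507, -0.238, 1.5, 0.126, 1.149, -0.155], TCP at [0.268, 0.565, 0.231] pointing down, gripper open.
Joint ranges: [-3.08, 3.08], [-0.24, 2.05], [-1.43, 1.35], [0, 2.5], [-1.52, 4.66], [0.17, 1.96], [-2.89, 2.89]. Speed limits (rad/s): [2.39, 2.39, 3.14, 3.14, 3.14, 3.14, 3.14].

### API

Orientations are given as a 3x3 rotation matrix whose columns are the frame's x, y, z axes.
In Python, from rig import ctrl gives the robot as it stands. The module is installed in compiled form; this text tells all that it offers.
- The arm moves only by the shell command python3 -m jog 'ROWS' [OPENING] [FORCE]. ROWS is JSON, a list of rows, each an object with "linear": the shift along the tool's x, y, z in m, a list of three; "delta_rot": the turn, a rotation vector about the tool's x, y, z in degrees, a list of three. A call has exactly 8 rows; each row shifts and turns the commanded pose from where the row before left it, along the tool's axes as they then stand; what a row does not reach is not made up. A row lasts 1/8 s, in which the tool goes at most 62.5 mm and 10.7 degrees, less where a joint would pass 70% of its speed; a pose out of reach is approached as far as the arm can. A call is refused whole if a number of a shift passes 0.0625 or a number of a turn 10.7, either way. A call with a gripper value outside its range is refused whole. OPENING is the finger opening in m, from 0 to 0.0854, set as the call begins (- or left out, the last holds). The fingers move at their own pace and stop on an object; FORCE is the grip in N (left out, the last holds). Time passes only in rows, so rows that do not move let the fingers close, or fill a call up. It gives the time, the measured TCP pose, the force, the opening and the grip force at its end, in the units of the state.
- ctrl.get_state(): the state, without advancing time (a new reading comes with each control period).
- ctrl.capture(name): name is "side" or "top" or "wrist"; returns the picture (384x512x3 uint8, blue, green, red); there is no depth.
- ctrl.camera_params(name): a dict with "K" (3x3 intrinsics, pixels), "world_from_camera" (4x4, takes a point from camera to world coordinates). Camera axes: x right, y down, z forward; pixel columns grow to the right and rows downward; lengths in m; the calibration is good to about 2 mm. A picture is of the moment at which its call begins: read the wrist's pose just before it. camera_params takes no time and is no camera call; for the wrist camera it gives the pose at the moment of the call.
- ctrl.finish_job(): hands the job in; it is judged then, once.
The state is a dict: "time_s": time; "joint_positions": joint angles; "joint_velocities": joint speeds; "joint_efforts": joint torques, N m; "position": TCP position; "tcp_rot": TCP orientation; "wrist_force": force on the tool from outside, world axes, zero at the start; "wrist_torque": the same for the moment, N m; "width": finger opening in m; "gripper_force": force on a finger pad.
Only numpy, scipy, OpenCV 4.12 (cv2) and the standard library are available. Lean on these libraries where they do the work, as an engineer would, in place of code of your own. Each camera call takes 0.05 s, during which the arm holds its last target. There are 200 camera calls.

## Working session

There is one attempt and no reset: what is moved stays moved. The work goes in short steps, Python scripts to look and compute and a shell command to move; the robot and the scene stay as the last step left them, time stands still between calls to the robot, and variables do not carry over. Pictures are saved under pics/ and viewed, at most 14 in all, crops included, and the job is handed in when it is done.

```bash
mkdir -p pics; python3 - <<'E'
from rig import ctrl
import cv2,numpy as np
s=ctrl.get_state()
print(s['time_s'],np.round(s['position'],4),np.round(s['tcp_rot'],3).tolist(),s['width'])
for n in("top","side"):
    im=ctrl.capture(n); cv2.imwrite(f"pics/{n}0.png",im)
    p=ctrl.camera_params(n); print(n,np.round(p['K'],1).tolist(),np.round(p['world_from_camera'],3).tolist())
E
```

```text
0.0 [0.2677 0.5642 0.2304] [[-0.904, 0.428, -0.001], [0.428, 0.904, -0.002], [-0.0, -0.002, -1.0]] 0.08511238443260541
top [[373.7, 0.0, 256.9], [0.0, 373.7, 195.4], [0.0, 0.0, 1.0]] [[0.029, -0.992, 0.119, 0.398], [-1.0, -0.03, -0.003, 0.042], [0.007, -0.119, -0.993, 0.971], [0.0, 0.0, 0.0, 1.0]]
side [[391.3, 0.0, 254.4], [0.0, 391.3, 193.7], [0.0, 0.0, 1.0]] [[0.831, -0.221, 0.511, 0.025], [-0.557, -0.336, 0.759, -0.666], [0.004, -0.915, -0.403, 0.442], [0.0, 0.0, 0.0, 1.0]]
```

View pics/top0.png

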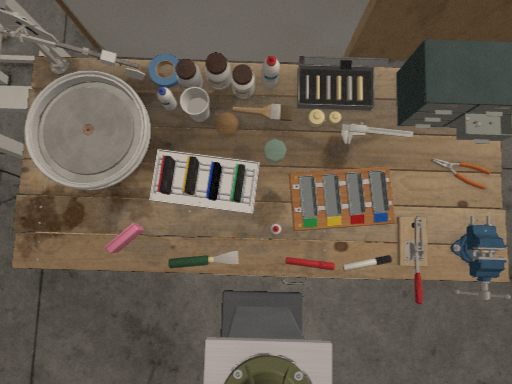

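View pics/side0.png

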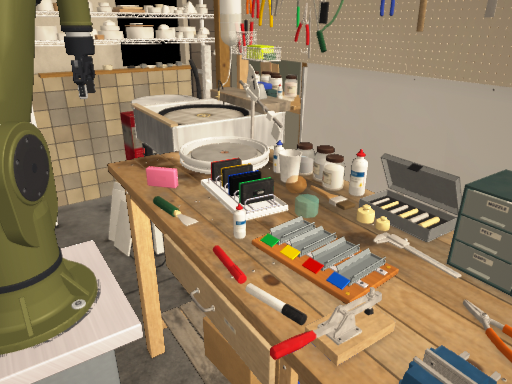

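Top view: drip rack at about (205,180) with the pads red, yellow, blue, green from left to right. Storage rack at about (342,198) with docks green, yellow, red, blue. The bottle cap is at (276,229), the glass block at (275,149). The side view shows the same layout. Enlarging to get corner pixels.

```bash
python3 - <<'E'
import cv2
im=cv2.imread("pics/top0.png")
a=cv2.resize(im[140:240,145:270],None,fx=6,fy=6,interpolation=cv2.INTER_CUBIC)
b=cv2.resize(im[140:240,265:400],None,fx=5.9,fy=6,interpolation=cv2.INTER_CUBIC)
for k,(c,x0) in enumerate(((a,145),(b,265))):
    for i in range(0,100,10):
        cv2.putText(c,str(140+i),(0,6*i+4),0,.35,(255,255,255),1)
        cv2.line(c,(25,6*i),(c.shape[1],6*i),(200,200,0) ,1) if i%20==0 else 0
    f=(6,5.9)[k]
    for j in range(5,135,10): cv2.putText(c,str(x0+j),(int(f*j)-10,10),0,.35,(255,255,255),1); cv2.line(c,(int(f*j),12),(int(f*j),25),(255,255,0),1)
    cv2.imwrite(f"pics/crop{k}.png",c)
E
```

```text
(no output)
```

View pics/crop0.png

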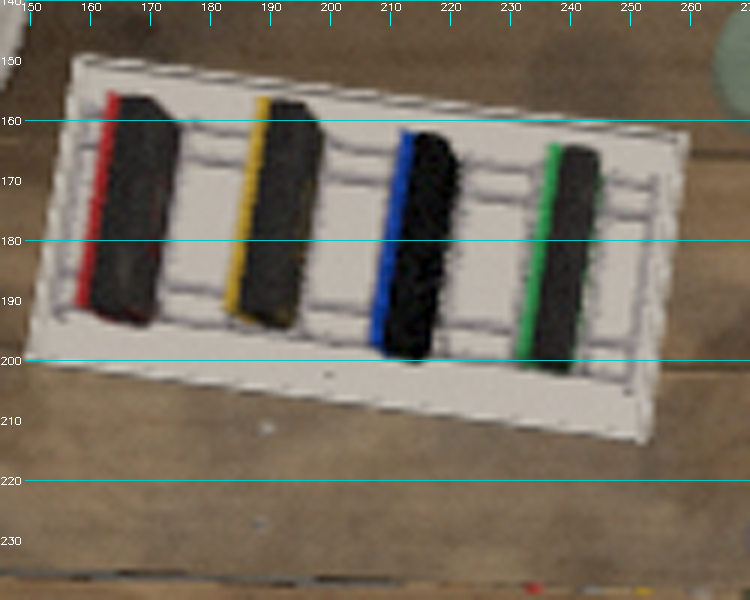

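View pics/crop1.png

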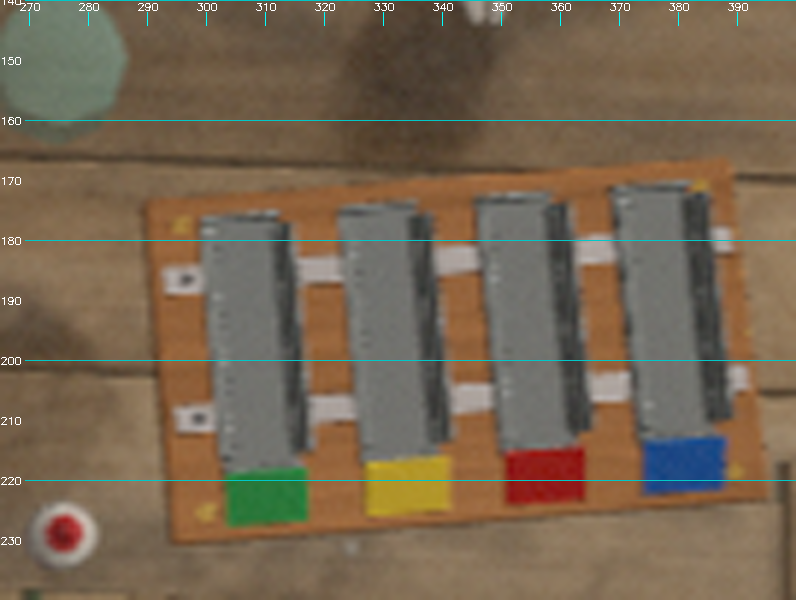

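Crop 0: colour edges at the pad tops (far/near), red (163,155.5)/(157.8,191), yellow (188,156)/(182.5,191.5), blue (211.8,161.5)/(206.5,197), green (236.5,164)/(231.3,200.5). Crop 1: docks with tabs green (310,223), yellow (334,220), red (357,218), blue (381,217).

```bash
cat > h.py <<'E'
from rig import ctrl
import numpy as np, cv2
def ray(P,uv,z):
    "world point at height z seen at pixel uv"
    M=np.array(P['world_from_camera']); d=M[:3,:3]@np.linalg.solve(np.array(P['K']),[uv[0],uv[1],1.])
    return M[:3,3]+d*(z-M[2,3])/d[2]
def proj(P,X):
    M=np.linalg.inv(np.array(P['world_from_camera'])); c=M[:3,:3]@np.array(X)+M[:3,3]; c=np.array(P['K'])@c
    return c[:2]/c[2]
def pose(): 
    s=ctrl.get_state(); return np.array(s['position']),np.array(s['tcp_rot']),s
E
python3 - <<'E'
from h import *
P=ctrl.camera_params('top')
for n,a,b in(('red',(163,155.5),(157.8,191)),('yel',(188,156),(182.5,191.5)),('blu',(211.8,161.5),(206.5,197)),('grn',(236.5,164),(231.3,200.5))):
    A=ray(P,a,.078);B=ray(P,b,.078);d=(A-B)/np.linalg.norm(A-B);m=(A+B)/2
    n_=np.array([d[1],-d[0],0]); print(n,'len',np.linalg.norm(A-B).round(4),'yaw',np.degrees(np.arctan2(d[1],d[0])).round(1),'centre',(m+n_*.011).round(4))
for n,q in(('grn',[(303,219),(317,218),(317.5,227),(303.5,227.5)]),('yel',[(327,217),(341,216),(341.5,225),(327,226)]),('red',[(350.5,215.5),(364,215),(364.5,223.5),(350.8,224)]),('blu',[(374,214),(387.8,213),(388,221.5),(374,222.3)])):
    c=np.mean([ray(P,p,.03) for p in q],0); print('tab',n,c.round(4))
p,R,s=pose(); W=np.array(ctrl.camera_params('wrist')['world_from_camera'])
print('K',np.round(ctrl.camera_params('wrist')['K'],1).tolist()); print('cam in tool',np.round(R.T@(W[:3,3]-p),4),np.round(R.T@W[:3,:3],3).tolist())
E
```

```text
red len 0.0877 yaw -4.8 centre [0.5514 0.2629 0.078 ]
yel len 0.0879 yaw -5.7 centre [0.5518 0.2028 0.078 ]
blu len 0.0877 yaw -5.9 centre [0.54   0.1445 0.078 ]
grn len 0.09 yaw -5.9 centre [0.5345 0.0844 0.078 ]
tab grn [ 0.4453 -0.0975  0.03  ]
tab yel [ 0.4518 -0.1576  0.03  ]
tab red [ 0.4573 -0.2164  0.03  ]
tab blu [ 0.4636 -0.2758  0.03  ]
K [[324.2, 0.0, 248.8], [0.0, 324.2, 192.4], [0.0, 0.0, 1.0]]
cam in tool [ 0.084   0.0004 -0.1422] [[-0.001, -0.946, -0.323], [1.0, -0.001, 0.0], [-0.0, -0.323, 0.946]]
```

```bash
python3 -m jog '[{"linear":[-0.045,-0.028,0],"delta_rot":[0,0,0]},{"linear":[-0.045,-0.028,0],"delta_rot":[0,0,0]},{"linear":[-0.045,-0.028,0],"delta_rot":[0,0,0]},{"linear":[-0.045,-0.028,0],"delta_rot":[0,0,0]},{"linear":[-0.045,-0.028,0],"delta_rot":[0,0,0]},{"linear":[-0.045,-0.028,0],"delta_rot":[0,0,0]},{"linear":[-0.045,-0.028,0],"delta_rot":[0,0,0]},{"linear":[-0.045,-0.028,0],"delta_rot":[0,0,0]}]' 0.042 40; python3 -m jog '[{"linear":[-0.033,-0.02,0],"delta_rot":[0,0,0]},{"linear":[-0.033,-0.02,0],"delta_rot":[0,0,0]},{"linear":[0,0,0],"delta_rot":[0,0,-6.5]},{"linear":[0,0,0],"delta_rot":[0,0,-6.5]},{"linear":[0,0,0],"delta_rot":[0,0,-6.5]},{"linear":[0,0,0],"delta_rot":[0,0,0]},{"linear":[0,0,0],"delta_rot":[0,0,0]},{"linear":[0,0,0],"delta_rot":[0,0,0]}]'
python3 - <<'E'
from h import *
p,R,s=pose(); print(s['time_s'],p.round(4),R.round(3).tolist(),s['width'],np.round(s['wrist_force'],1))
P=ctrl.camera_params('wrist'); im=ctrl.capture('wrist'); cv2.imwrite('pics/w1.png',im)
import pickle; pickle.dump(P,open('pics/w1.pkl','wb'))
cv2.imwrite('pics/w1v.png',cv2.resize(im,None,fx=1.56,fy=1.56,interpolation=cv2.INTER_CUBIC))
E
```

```text
time_s: 1.1
position: [0.4977, 0.2064, 0.2311]
tcp_rot: [[-0.904, 0.428, -0.0], [0.428, 0.904, -0.0], [0.0, -0.0, -1.0]]
wrist_force: [1.1, -0.0, -1.2]
width: 0.0416
gripper_force: 0.0
time_s: 2.1
position: [0.5395, 0.1436, 0.2312]
tcp_rot: [[-0.995, 0.104, -0.0], [0.104, 0.995, -0.0], [0.0, -0.0, -1.0]]
wrist_force: [-0.1, 0.8, 0.6]
width: 0.042
gripper_force: 0.0
2.1 [0.5395 0.1436 0.2312] [[-0.995, 0.104, -0.0], [0.104, 0.995, -0.0], [0.0, -0.0, -1.0]] 0.041996641309374985 [-0.1  0.8  0.6]
```

View pics/w1v.png

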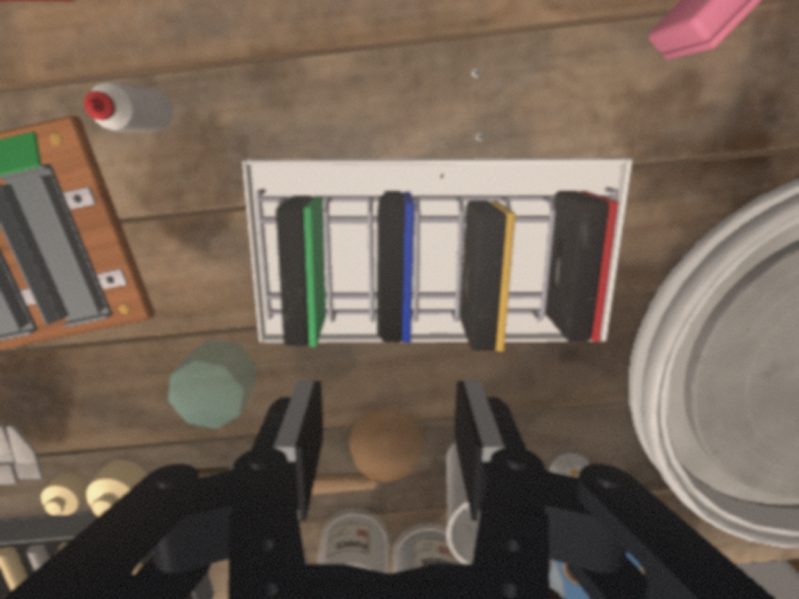

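Wrist view: the blue pad spans about (380–411, 193–340) in this enlarged view, parallel to the fingers. The rack is squared up with the tool. Computing the offset.

```bash
python3 - <<'E'
from h import *
import pickle
P=pickle.load(open('pics/w1.pkl','rb')); im=cv2.imread('pics/w1.png'); p,R,s=pose()
hsv=cv2.cvtColor(im,cv2.COLOR_BGR2HSV)
for n,lo,hi in(('blu',(105,120,60),(130,255,255)),('grn',(45,100,50),(80,255,255)),('yel',(18,100,80),(32,255,255)),('red',(0,140,70),(8,255,255))):
    m=cv2.inRange(hsv,lo,hi)+ (cv2.inRange(hsv,(172,140,70),(180,255,255)) if n=='red' else 0)
    m[:, :170]=0; m[:,400:]=0; m[:115]=0; m[230:]=0
    ys,xs=np.where(m>0)
    r=np.arange(ys.min()+3,ys.max()-2)   # backing's outer edge (max col)
    e=np.array([xs[ys==k].max()+.5 for k in r if (ys==k).any()]); r=np.array([k for k in r if (ys==k).any()])
    W=[R.T@(ray(P,(c,k),.078)-p) for c,k in zip(e,r)]; W=np.array(W)
    f=np.polyfit(W[:,0],W[:,1],1)
    A=ray(P,(e[0],ys.min()-.0),.078);B=ray(P,(e[-1],ys.max()+1),.078)
    mid=(A+B)/2; print(n,len(xs),'slope deg',np.degrees(np.arctan(f[0])).round(2),'ends tool',(R.T@(A-p)).round(4),(R.T@(B-p)).round(4),'centre tool',((R.T@(mid-p))-[0,.011,0]).round(4),'world',(mid-R[:,1]*.011).round(4))
E
```

```text
blu 392 slope deg 0.68 ends tool [0.0425 0.0148 0.1532] [-0.0449  0.0141  0.1532] centre tool [-0.0012  0.0035  0.1532] world [0.5411 0.147  0.078 ]
grn 442 slope deg 0.21 ends tool [ 0.0399 -0.044   0.1532] [-0.0481 -0.0455  0.1532] centre tool [-0.0041 -0.0558  0.1532] world [0.5379 0.0878 0.078 ]
yel 538 slope deg -0.57 ends tool [0.0424 0.0681 0.1532] [-0.0526  0.0751  0.1532] centre tool [-0.0051  0.0606  0.1532] world [0.5509 0.2035 0.078 ]
red 382 slope deg -0.35 ends tool [0.0432 0.1322 0.1532] [-0.0451  0.134   0.1532] centre tool [-0.001   0.1221  0.1532] world [0.5531 0.265  0.078 ]
```

```bash
python3 -m jog '[{"linear":[-0.001,0.0025,0.03],"delta_rot":[0,0,0]},{"linear":[0,0,0.03],"delta_rot":[0,0,0]},{"linear":[0,0,0.03],"delta_rot":[0,0,0]},{"linear":[0,0,0.03],"delta_rot":[0,0,0]},{"linear":[0,0,0.025],"delta_rot":[0,0,0]},{"linear":[0,0,0.02],"delta_rot":[0,0,0]},{"linear":[0,0,0.012],"delta_rot":[0,0,0]},{"linear":[0,0,0.007],"delta_rot":[0,0,0]}]'; python3 -m jog '[{"linear":[0,0,0],"delta_rot":[0,0,0]},{"linear":[0,0,0],"delta_rot":[0,0,0]},{"linear":[0,0,0],"delta_rot":[0,0,0]},{"linear":[0,0,0],"delta_rot":[0,0,0]},{"linear":[0,0,0],"delta_rot":[0,0,0]},{"linear":[0,0,0],"delta_rot":[0,0,0]},{"linear":[0,0,0],"delta_rot":[0,0,0]},{"linear":[0,0,0],"delta_rot":[0,0,0]}]' 0.015 40
```

```text
time_s: 3.15
position: [0.5409, 0.1461, 0.0469]
tcp_rot: [[-0.995, 0.103, -0.0], [0.103, 0.995, -0.0], [0.0, -0.0, -1.0]]
wrist_force: [-0.0, 0.1, 0.2]
width: 0.0422
gripper_force: 0.0
time_s: 4.15
position: [0.541, 0.146, 0.0474]
tcp_rot: [[-0.995, 0.102, 0.0], [0.102, 0.995, -0.0], [-0.0, 0.0, -1.0]]
wrist_force: [0.5, 0.6, 2.8]
width: 0.0216
gripper_force: 42.3
```

```bash
python3 -m jog '[{"linear":[0,0,-0.015],"delta_rot":[0,0,0]},{"linear":[0,0,-0.035],"delta_rot":[0,0,0]},{"linear":[0,0,-0.045],"delta_rot":[0,0,0]},{"linear":[0,0,-0.045],"delta_rot":[0,0,0]},{"linear":[0,0,-0.04],"delta_rot":[0,0,0]},{"linear":[-0.003,-0.03,0],"delta_rot":[0,0,0]},{"linear":[-0.004,-0.05,0],"delta_rot":[0,0,0]},{"linear":[-0.004,-0.05,0],"delta_rot":[0,0,0]}]'; python3 -m jog '[{"linear":[-0.004,-0.05,0],"delta_rot":[0,0,0]},{"linear":[-0.004,-0.05,0],"delta_rot":[0,0,0]},{"linear":[-0.004,-0.05,0],"delta_rot":[0,0,0]},{"linear":[-0.004,-0.05,0],"delta_rot":[0,0,0]},{"linear":[-0.003,-0.05,0],"delta_rot":[0,0,0]},{"linear":[0,-0.034,0],"delta_rot":[0,0,0]},{"linear":[0,0,0],"delta_rot":[0,0,-6]},{"linear":[0,0,0],"delta_rot":[0,0,-5.8]}]'
python3 - <<'E'
from h import *
import pickle
P=ctrl.camera_params('wrist'); im=ctrl.capture('wrist'); cv2.imwrite('pics/w2.png',im)
p,R,s=pose(); print(s['time_s'],p.round(4),R.round(4).tolist(),s['width'],np.round(s['wrist_force'],1))
pickle.dump((P,p,R),open('pics/w2.pkl','wb'))
cv2.imwrite('pics/w2v.png',cv2.resize(im,None,fx=1.5625,fy=1.5625,interpolation=cv2.INTER_CUBIC))
E
```

```text
time_s: 5.15
position: [0.5382, 0.0145, 0.2283]
tcp_rot: [[-0.995, 0.101, 0.001], [0.101, 0.995, 0.0], [-0.001, 0.0, -1.0]]
wrist_force: [0.3, -0.4, -0.6]
width: 0.0214
gripper_force: 42.1
time_s: 6.15
position: [0.528, -0.2693, 0.228]
tcp_rot: [[-0.994, -0.106, 0.0], [-0.106, 0.994, 0.0], [-0.0, 0.0, -1.0]]
wrist_force: [-0.4, -0.1, -1.5]
width: 0.021
gripper_force: 42.0
6.2 [ 0.528  -0.2691  0.228 ] [[-0.9939, -0.1107, 0.0001], [-0.1107, 0.9939, 0.0001], [-0.0001, 0.0001, -1.0]] 0.021365230580813396 [ 0.4  0.1 -1.5]
```

View pics/w2v.png

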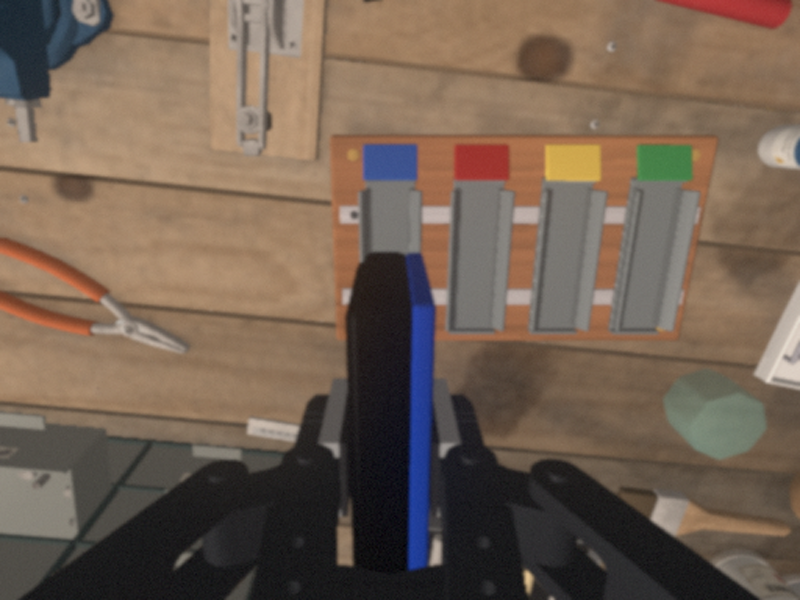

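Wrist view: the blue pad is held squarely, its near top corners at about (360–425, 255). Dock wall tops at the near end: blue (361,191)/(421,191), red (455,190)/(513,192), yellow (545,191)/(605,193), green (637,190)/(697,192). Far ends are at row 330.

```bash
python3 - <<'E'
from h import *
import pickle
P,p,R=pickle.load(open('pics/w2.pkl','rb')); k=1.5625
T=lambda u,v,z:(R.T@(ray(P,(u/k,v/k),z)-p))
Pt=ctrl.camera_params('top')
for n,q in dict(blu=[(361,191),(421,191)],red=[(455,190),(513,192),(447,332),(505,330)],yel=[(545,191),(605,193),(531,332),(592,330)],grn=[(637,190),(697,192),(611,332),(675,330)]).items():
    w=[T(*a,.039) for a in q]; print(n,[x[:2].round(4).tolist() for x in w])
for n,a in dict(blu=(391,162),red=(482,162),yel=(573,162),grn=(665,162)).items():
    t=T(*a,.03);print('tab',n,t[:2].round(4),(p+R@t).round(4))
# top camera estimate of the wall-top corners, near and far
for n,q in dict(blu=[(374.5,212.5),(388.5,209),(369,171),(385,171)]).items():
    print(n,'top',[(R.T@(ray(Pt,a,.039)-p))[:2].round(4).tolist() for a in q])
E
python3 - <<'E'
import cv2
im=cv2.imread('pics/w2.png')[80:230,205:465]
cv2.imwrite('pics/w2c.png',cv2.resize(im,None,fx=3,fy=3,interpolation=cv2.INTER_CUBIC))
E
```

```text
blu [[0.0452, -0.0171], [0.045, 0.0215]]
red [[0.0455, 0.0434], [0.044, 0.0808], [-0.053, 0.0413], [-0.0518, 0.0821]]
yel [[0.0445, 0.1013], [0.043, 0.1401], [-0.0534, 0.1006], [-0.0522, 0.1435]]
grn [[0.0448, 0.1604], [0.0433, 0.1992], [-0.0538, 0.1571], [-0.0525, 0.202]]
tab blu [0.0626 0.0023] [ 0.4656 -0.2736  0.03  ]
tab red [0.0622 0.0614] [ 0.4594 -0.2149  0.03  ]
tab yel [0.0619 0.1205] [ 0.4532 -0.1562  0.03  ]
tab grn [0.0615 0.1802] [ 0.447  -0.0968  0.03  ]
blu top [[0.0509, 0.018], [0.045, -0.0181], [-0.055, 0.0194], [-0.0518, -0.0212]]
```

View pics/w2c.png

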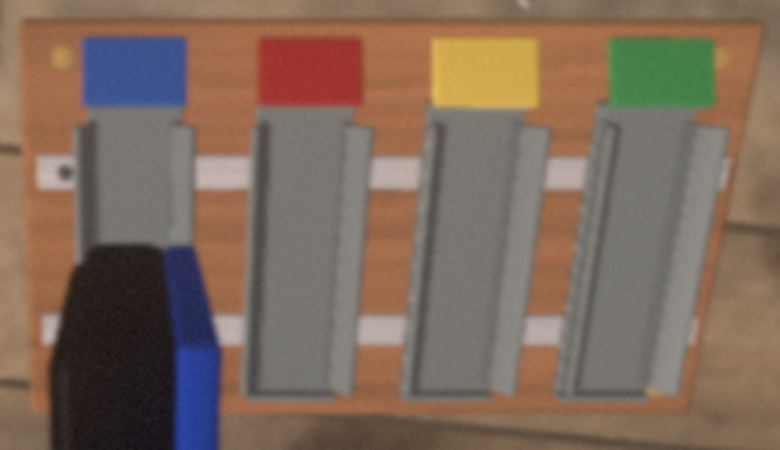

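```bash
python3 - <<'E'
from h import *
import pickle
P,p,R=pickle.load(open('pics/w2.pkl','rb'))
T=lambda u,v,z:(R.T@(ray(P,(205+u/3,80+v/3),z)-p)).round(4)
print('top edge',T(52,350,p[2]+.031),T(218,345,p[2]+.031)); print('bottom',T(82,247,p[2]-.024),T(190,247,p[2]-.024))
print('slot floor blue near',T(95,108,.022),T(176,108,.022))
print('slot floor red far',T(260,388,.022),T(338,388,.022),'near',T(258,108,.022),T(352,108,.022))
E
```

```text
top edge [ 0.0442 -0.0089 -0.031 ] [ 0.0447  0.0112 -0.031 ]
bottom [ 0.0437 -0.0079  0.024 ] [0.0436 0.011  0.024 ]
slot floor blue near [ 0.0497 -0.0119  0.206 ] [0.0495 0.0164 0.206 ]
slot floor red far [-0.0562  0.0497  0.206 ] [-0.0564  0.0797  0.206 ] near [0.0493 0.0451 0.206 ] [0.0491 0.078  0.206 ]
```

```bash
python3 -m jog '[{"linear":[-0.003,0.0015,0.02],"delta_rot":[0,0,0]},{"linear":[0,0,0.035],"delta_rot":[0,0,0]},{"linear":[0,0,0.035],"delta_rot":[0,0,0]},{"linear":[0,0,0.035],"delta_rot":[0,0,0]},{"linear":[0,0,0.025],"delta_rot":[0,0,0]},{"linear":[0,0,0.008],"delta_rot":[0,0,0]},{"linear":[0,0,0.006],"delta_rot":[0,0,0]},{"linear":[0,0,0.006],"delta_rot":[0,0,0]}]'; python3 -m jog '[{"linear":[0,0,0.003],"delta_rot":[0,0,0]},{"linear":[0,0,0.003],"delta_rot":[0,0,0]},{"linear":[0,0,0.003],"delta_rot":[0,0,0]},{"linear":[0,0,0.0015],"delta_rot":[0,0,0]},{"linear":[0,0,0.0005],"delta_rot":[0,0,0]},{"linear":[0,0,0],"delta_rot":[0,0,0]},{"linear":[0,0,0],"delta_rot":[0,0,0]},{"linear":[0,0,0],"delta_rot":[0,0,0]}]'
```

```text
time_s: 7.2
position: [0.5318, -0.2674, 0.0581]
tcp_rot: [[-0.995, -0.103, 0.002], [-0.103, 0.995, -0.001], [-0.002, -0.001, -1.0]]
wrist_force: [-1.1, 0.7, -0.1]
width: 0.0212
gripper_force: 42.0
time_s: 8.2
position: [0.5312, -0.2671, 0.0465]
tcp_rot: [[-0.995, -0.103, 0.0], [-0.103, 0.995, -0.0], [-0.0, -0.0, -1.0]]
wrist_force: [-1.5, 0.3, 3.9]
width: 0.0212
gripper_force: 42.6
```

```bash
python3 -m jog '[{"linear":[0,0,0],"delta_rot":[0,0,0]},{"linear":[0,0,0],"delta_rot":[0,0,0]},{"linear":[0,0,0],"delta_rot":[0,0,0]},{"linear":[0,0,0],"delta_rot":[0,0,0]},{"linear":[0,0,-0.03],"delta_rot":[0,0,0]},{"linear":[0,0,-0.05],"delta_rot":[0,0,0]},{"linear":[0,0,-0.05],"delta_rot":[0,0,0]},{"linear":[0,0,-0.05],"delta_rot":[0,0,0]}]' 0.042
python3 - <<'E'
from h import *
P=ctrl.camera_params('wrist'); im=ctrl.capture('wrist'); cv2.imwrite('pics/w3.png',im)
c=im[60:260,190:470]; cv2.imwrite('pics/w3c.png',cv2.resize(c,None,fx=2.8,fy=2.8,interpolation=cv2.INTER_CUBIC))
E
```

```text
time_s: 9.2
position: [0.531, -0.267, 0.228]
tcp_rot: [[-0.995, -0.103, 0.0], [-0.103, 0.995, -0.0], [-0.0, -0.0, -1.0]]
wrist_force: [-0.2, 0.1, -0.5]
width: 0.042
gripper_force: 0.0
```

View pics/w3c.png

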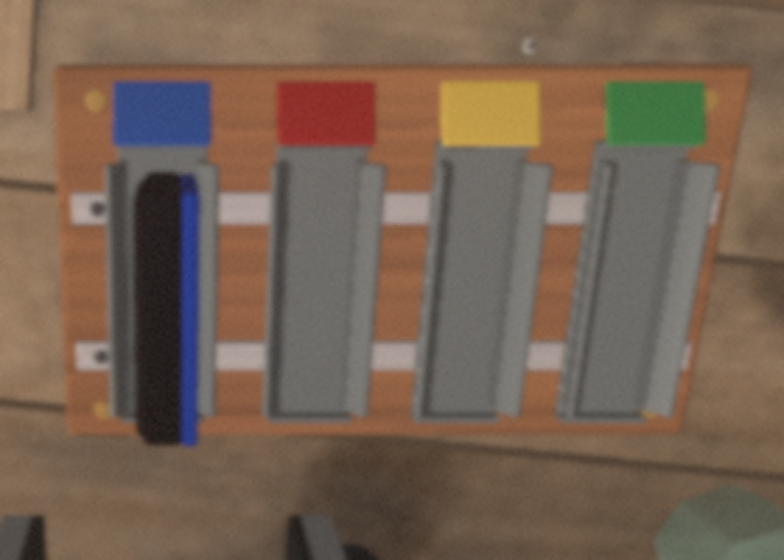

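The blue pad stands centred in its dock at about (165,310), lower edge between the walls. On to yellow.

```bash
python3 -m jog '[{"linear":[-0.0077,0.0525,0],"delta_rot":[0,0,0]},{"linear":[-0.0077,0.0525,0],"delta_rot":[0,0,0]},{"linear":[-0.0077,0.0525,0],"delta_rot":[0,0,0]},{"linear":[-0.0077,0.0525,0],"delta_rot":[0,0,0]},{"linear":[-0.0077,0.0525,0],"delta_rot":[0,0,0]},{"linear":[-0.0077,0.0525,0],"delta_rot":[0,0,0]},{"linear":[-0.0077,0.0525,0],"delta_rot":[0,0,0]},{"linear":[-0.0077,0.0525,0],"delta_rot":[0,0,0]}]'; python3 -m jog '[{"linear":[-0.0065,0.0459,0],"delta_rot":[0,0,0]},{"linear":[0,0,0],"delta_rot":[0,0,5.9]},{"linear":[0,0,0],"delta_rot":[0,0,5.9]},{"linear":[0,0,0],"delta_rot":[0,0,0]},{"linear":[0,0,0.02],"delta_rot":[0,0,0]},{"linear":[0,0,0.03],"delta_rot":[0,0,0]},{"linear":[0,0,0.02],"delta_rot":[0,0,0]},{"linear":[0,0,0],"delta_rot":[0,0,0]}]'
python3 - <<'E'
from h import *
P=ctrl.camera_params('wrist'); im=ctrl.capture('wrist'); cv2.imwrite('pics/w4.png',im); p,R,s=pose()
print(s['time_s'],p.round(4),R.round(3).tolist())
m=cv2.inRange(cv2.cvtColor(im,cv2.COLOR_BGR2HSV),(18,100,80),(32,255,255)); n,l,st,c=cv2.connectedComponentsWithStats(m)
i=1+st[1:,4].argmax(); ys,xs=np.where(l==i); print(st[i],c[i])
for y in range(ys.min()+4,ys.max()-3,12):
    e=xs[ys==y]; t=R.T@(ray(P,(e.max()+.5,y),.078)-p); print(y,e.min(),e.max(),t[:2].round(4),'centre y',(t[1]-.011).round(4))
E
```

```text
time_s: 10.25
position: [0.549, 0.1586, 0.2262]
tcp_rot: [[-0.995, -0.103, 0.0], [-0.103, 0.995, -0.0], [-0.0, -0.0, -1.0]]
wrist_force: [0.9, -1.1, -0.3]
width: 0.042
gripper_force: 0.0
time_s: 11.25
position: [0.5499, 0.2027, 0.1549]
tcp_rot: [[-0.995, 0.101, -0.003], [0.101, 0.995, -0.001], [0.003, -0.001, -1.0]]
wrist_force: [0.0, -0.4, 0.7]
width: 0.0421
gripper_force: 0.0
11.3 [0.5506 0.2031 0.1561] [[-0.995, 0.101, -0.001], [0.101, 0.995, -0.0], [0.001, -0.0, -1.0]]
[260 138  10 125 846] [264.70449173 201.91725768]
142 262 266 [0.0459 0.0121] centre y 0.0011
154 263 269 [0.0376 0.0143] centre y 0.0033
166 263 269 [0.0292 0.0145] centre y 0.0035
178 262 268 [0.0205 0.014 ] centre y 0.003
190 262 268 [0.0116 0.0141] centre y 0.0031
202 262 268 [0.0025 0.0143] centre y 0.0033
214 261 267 [-0.0069  0.0137] centre y 0.0027
226 261 267 [-0.0165  0.0139] centre y 0.0029
238 261 267 [-0.0263  0.0141] centre y 0.0031
250 261 267 [-0.0364  0.0143] centre y 0.0033
```

```bash
python3 -m jog '[{"linear":[-0.001,0.002,0.02],"delta_rot":[0,0,0]},{"linear":[0,0,0.03],"delta_rot":[0,0,0]},{"linear":[0,0,0.025],"delta_rot":[0,0,0]},{"linear":[0,0,0.02],"delta_rot":[0,0,0]},{"linear":[0,0,0.009],"delta_rot":[0,0,0]},{"linear":[0,0,0.005],"delta_rot":[0,0,0]},{"linear":[0,0,0],"delta_rot":[0,0,0]},{"linear":[0,0,0],"delta_rot":[0,0,0]}]'; python3 -m jog '[{"linear":[0,0,0],"delta_rot":[0,0,0]},{"linear":[0,0,0],"delta_rot":[0,0,0]},{"linear":[0,0,0],"delta_rot":[0,0,0]},{"linear":[0,0,0],"delta_rot":[0,0,0]},{"linear":[0,0,0],"delta_rot":[0,0,0]},{"linear":[0,0,0],"delta_rot":[0,0,0]},{"linear":[0,0,0],"delta_rot":[0,0,0]},{"linear":[0,0,0],"delta_rot":[0,0,0]}]' 0.015 40
```

```text
time_s: 12.3
position: [0.5524, 0.2054, 0.0481]
tcp_rot: [[-0.995, 0.102, 0.001], [0.102, 0.995, 0.0], [-0.001, 0.001, -1.0]]
wrist_force: [0.1, -0.2, 0.5]
width: 0.042
gripper_force: 0.0
time_s: 13.3
position: [0.5523, 0.2052, 0.0478]
tcp_rot: [[-0.995, 0.102, 0.001], [0.102, 0.995, 0.0], [-0.001, 0.0, -1.0]]
wrist_force: [-0.7, -0.6, 5.7]
width: 0.0213
gripper_force: 40.9
```

```bash
python3 -m jog '[{"linear":[0,0,-0.015],"delta_rot":[0,0,0]},{"linear":[0,0,-0.035],"delta_rot":[0,0,0]},{"linear":[0,0,-0.045],"delta_rot":[0,0,0]},{"linear":[0,0,-0.045],"delta_rot":[0,0,0]},{"linear":[0,0,-0.04],"delta_rot":[0,0,0]},{"linear":[0,-0.03,0],"delta_rot":[0,0,0]},{"linear":[0,-0.05,0],"delta_rot":[0,0,0]},{"linear":[0,-0.05,0],"delta_rot":[0,0,0]}]'; python3 -m jog '[{"linear":[-0.001,-0.05,0],"delta_rot":[0,0,0]},{"linear":[-0.001,-0.05,0],"delta_rot":[0,0,0]},{"linear":[0,-0.05,0],"delta_rot":[0,0,0]},{"linear":[0,-0.05,0],"delta_rot":[0,0,0]},{"linear":[0,-0.0245,0],"delta_rot":[0,0,0]},{"linear":[0,0,0],"delta_rot":[0,0,-6]},{"linear":[0,0,0],"delta_rot":[0,0,-5.8]},{"linear":[0,0,0],"delta_rot":[0,0,0]}]'
python3 - <<'E'
from h import *
import pickle
P=ctrl.camera_params('wrist'); im=ctrl.capture('wrist'); cv2.imwrite('pics/w5.png',im)
p,R,s=pose(); print(s['time_s'],p.round(4),R.round(4).tolist(),s['width'])
pickle.dump((P,p,R),open('pics/w5.pkl','wb'))
c=im[80:230,130:390]; cv2.imwrite('pics/w5c.png',cv2.resize(c,None,fx=3,fy=3,interpolation=cv2.INTER_CUBIC))
E
```

```text
time_s: 14.3
position: [0.5382, 0.0748, 0.228]
tcp_rot: [[-0.995, 0.101, 0.0], [0.101, 0.995, 0.0], [-0.0, 0.0, -1.0]]
wrist_force: [0.9, -0.9, -1.8]
width: 0.0215
gripper_force: 40.1
time_s: 15.3
position: [0.5175, -0.1476, 0.2278]
tcp_rot: [[-0.995, -0.103, 0.0], [-0.103, 0.995, 0.0], [-0.0, 0.0, -1.0]]
wrist_force: [0.3, -0.8, -0.9]
width: 0.0213
gripper_force: 40.1
15.35 [ 0.5176 -0.1475  0.2277] [[-0.9949, -0.1012, 0.0002], [-0.1012, 0.9949, 0.0001], [-0.0002, 0.0001, -1.0]] 0.02131834861494778
```

View pics/w5c.png

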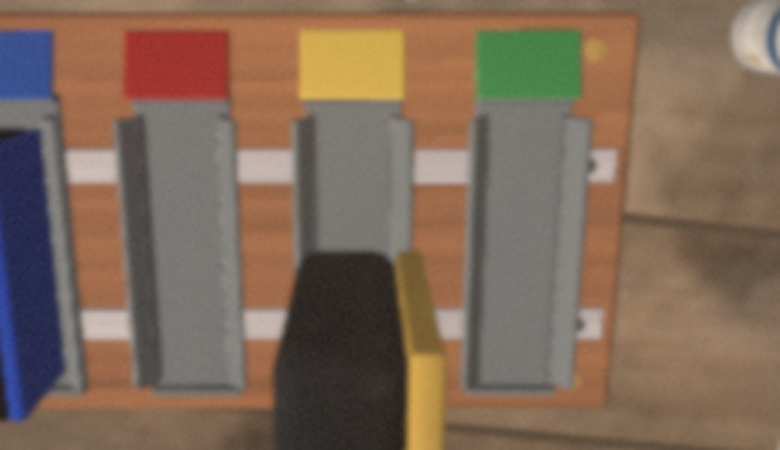

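The yellow pad is held squarely. Its dock's near wall tops are at crop (294,118)/(412,118), and the pad's near lower edge runs from about (300,255) to (424,253).

```bash
python3 - <<'E'
from h import *
import pickle
P,p,R=pickle.load(open('pics/w5.pkl','rb'))
T=lambda u,v,z:(R.T@(ray(P,(130+u/3,80+v/3),z)-p))[:2].round(4)
print('pad top',T(277,352,p[2]+.031),T(443,350,p[2]+.031),'bottom',T(302,255,p[2]-.024),T(423,253,p[2]-.024))
print('dock',T(294,118,.039),T(412,118,.039),'floor',T(306,101,.022),T(401,101,.022),'tab',T(352,65,.03))
print('red',T(117,118,.039),T(233,118,.039),'green',T(472,118,.039),T(590,118,.039), 'far green', T(463,388,.039),T(574,388,.039))
E
```

```text
pad top [ 0.0438 -0.009 ] [0.0441 0.0112] bottom [ 0.0422 -0.0089] [0.0425 0.0123]
dock [ 0.048  -0.0202] [0.048  0.0192] floor [ 0.052  -0.0169] [0.052  0.0162] tab [ 0.0645 -0.0008]
red [ 0.048  -0.0792] [ 0.048  -0.0405] green [0.048  0.0393] [0.048  0.0787] far green [-0.049   0.0397] [-0.049   0.0804]
```

```bash
python3 -m jog '[{"linear":[0,-0.001,0.02],"delta_rot":[0,0,0]},{"linear":[0,0,0.035],"delta_rot":[0,0,0]},{"linear":[0,0,0.035],"delta_rot":[0,0,0]},{"linear":[0,0,0.035],"delta_rot":[0,0,0]},{"linear":[0,0,0.025],"delta_rot":[0,0,0]},{"linear":[0,0,0.008],"delta_rot":[0,0,0]},{"linear":[0,0,0.006],"delta_rot":[0,0,0]},{"linear":[0,0,0.006],"delta_rot":[0,0,0]}]'; python3 -m jog '[{"linear":[0,0,0.003],"delta_rot":[0,0,0]},{"linear":[0,0,0.003],"delta_rot":[0,0,0]},{"linear":[0,0,0.003],"delta_rot":[0,0,0]},{"linear":[0,0,0.0015],"delta_rot":[0,0,0]},{"linear":[0,0,0],"delta_rot":[0,0,0]},{"linear":[0,0,0],"delta_rot":[0,0,0]},{"linear":[0,0,0],"delta_rot":[0,0,0]},{"linear":[0,0,0],"delta_rot":[0,0,0]}]'
```

```text
time_s: 16.35
position: [0.5185, -0.1487, 0.0579]
tcp_rot: [[-0.995, -0.103, 0.002], [-0.103, 0.995, -0.0], [-0.002, -0.001, -1.0]]
wrist_force: [-0.3, -0.3, -0.3]
width: 0.0212
gripper_force: 40.1
time_s: 17.35
position: [0.5178, -0.1486, 0.0469]
tcp_rot: [[-0.995, -0.103, 0.0], [-0.103, 0.995, -0.0], [-0.0, -0.0, -1.0]]
wrist_force: [-1.5, 0.3, 2.7]
width: 0.0216
gripper_force: 40.4
```

```bash
python3 -m jog '[{"linear":[0,0,0],"delta_rot":[0,0,0]},{"linear":[0,0,0],"delta_rot":[0,0,0]},{"linear":[0,0,0],"delta_rot":[0,0,0]},{"linear":[0,0,0],"delta_rot":[0,0,0]},{"linear":[0,0,-0.03],"delta_rot":[0,0,0]},{"linear":[0,0,-0.05],"delta_rot":[0,0,0]},{"linear":[0,0,-0.05],"delta_rot":[0,0,0]},{"linear":[0,0,-0.05],"delta_rot":[0,0,0]}]' 0.042
python3 - <<'E'
from h import *
im=ctrl.capture('wrist'); cv2.imwrite('pics/w6.png',im)
E
python3 -m jog '[{"linear":[-0.0097,0.0509,0],"delta_rot":[0,0,0]},{"linear":[-0.0097,0.0509,0],"delta_rot":[0,0,0]},{"linear":[-0.0097,0.0509,0],"delta_rot":[0,0,0]},{"linear":[-0.0097,0.0509,0],"delta_rot":[0,0,0]},{"linear":[-0.0097,0.0509,0],"delta_rot":[0,0,0]},{"linear":[-0.0097,0.0509,0],"delta_rot":[0,0,0]},{"linear":[-0.0097,0.0509,0],"delta_rot":[0,0,0]},{"linear":[-0.0097,0.0509,0],"delta_rot":[0,0,0]}]' 0.036; python3 -m jog '[{"linear":[0,0,0],"delta_rot":[0,0,5.9]},{"linear":[0,0,0],"delta_rot":[0,0,5.9]},{"linear":[0,0,0],"delta_rot":[0,0,0]},{"linear":[0,0,0.02],"delta_rot":[0,0,0]},{"linear":[0,0,0.03],"delta_rot":[0,0,0]},{"linear":[0,0,0.02],"delta_rot":[0,0,0]},{"linear":[0,0,0],"delta_rot":[0,0,0]},{"linear":[0,0,0],"delta_rot":[0,0,0]}]'
python3 - <<'E'
from h import *
P=ctrl.camera_params('wrist'); im=ctrl.capture('wrist'); cv2.imwrite('pics/w7.png',im); p,R,s=pose()
print(s['time_s'],p.round(4),R.round(3).tolist())
a=cv2.imread('pics/w6.png'); cv2.imwrite('pics/w67.png',np.hstack([cv2.resize(a,(400,300)),cv2.resize(im,(400,300))]))
h=cv2.cvtColor(im,cv2.COLOR_BGR2HSV); m=cv2.inRange(h,(0,140,60),(8,255,255))|cv2.inRange(h,(172,140,60),(180,255,255)); n,l,st,c=cv2.connectedComponentsWithStats(m)
i=1+st[1:,4].argmax(); ys,xs=np.where(l==i); print(st[i],c[i])
for y in range(ys.min()+4,ys.max()-3,14):
    e=xs[ys==y]; t=R.T@(ray(P,(e.max()+.5,y),.078)-p); print(y,e.min(),e.max(),t[:2].round(4),'centre y',(t[1]-.011).round(4))
E
```

```text
time_s: 18.35
position: [0.5175, -0.1485, 0.2285]
tcp_rot: [[-0.995, -0.103, 0.0], [-0.103, 0.995, 0.0], [-0.0, 0.0, -1.0]]
wrist_force: [0.4, 0.4, 0.9]
width: 0.042
gripper_force: 0.0
time_s: 19.4
position: [0.5529, 0.266, 0.2265]
tcp_rot: [[-0.995, -0.103, 0.0], [-0.103, 0.995, -0.0], [-0.0, -0.0, -1.0]]
wrist_force: [0.8, 0.4, -0.5]
width: 0.0363
gripper_force: 0.0
time_s: 20.4
position: [0.5534, 0.2646, 0.1576]
tcp_rot: [[-0.995, 0.101, 0.001], [0.101, 0.995, 0.001], [-0.001, 0.001, -1.0]]
wrist_force: [0.6, -0.5, -0.3]
width: 0.0362
gripper_force: 0.0
20.45 [0.5535 0.2647 0.1579] [[-0.995, 0.102, 0.001], [0.102, 0.995, 0.001], [-0.001, 0.001, -1.0]]
[259 142   7 114 571] [261.88441331 199.67250438]
146 260 264 [0.042  0.0113] centre y 0.0003
160 260 264 [0.0321 0.0115] centre y 0.0005
174 260 264 [0.022  0.0116] centre y 0.0006
188 260 264 [0.0115 0.0118] centre y 0.0008
202 260 264 [0.0008 0.0119] centre y 0.0009
216 260 264 [-0.0103  0.0121] centre y 0.0011
230 260 264 [-0.0217  0.0123] centre y 0.0013
244 259 264 [-0.0335  0.0125] centre y 0.0015
```

View pics/w67.png

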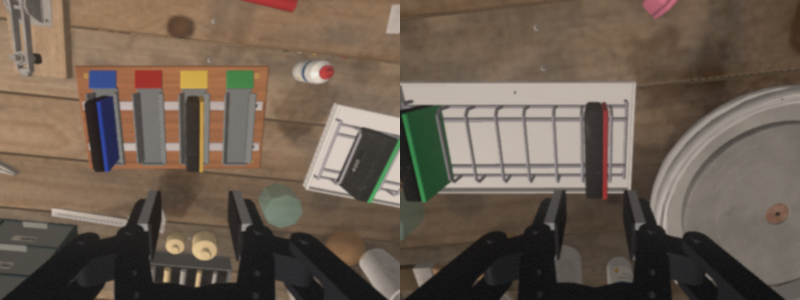

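Left: yellow docked at (195,135). Right: the red pad at (597,150) lies centred under the fingers, and the basin rim (650,200) is clear of them.

```bash
python3 -m jog '[{"linear":[0,0,0.02],"delta_rot":[0,0,0]},{"linear":[0,0,0.03],"delta_rot":[0,0,0]},{"linear":[0,0,0.025],"delta_rot":[0,0,0]},{"linear":[0,0,0.02],"delta_rot":[0,0,0]},{"linear":[0,0,0.01],"delta_rot":[0,0,0]},{"linear":[0,0,0.005],"delta_rot":[0,0,0]},{"linear":[0,0,0],"delta_rot":[0,0,0]},{"linear":[0,0,0],"delta_rot":[0,0,0]}]'; python3 -m jog '[{"linear":[0,0,0],"delta_rot":[0,0,0]},{"linear":[0,0,0],"delta_rot":[0,0,0]},{"linear":[0,0,0],"delta_rot":[0,0,0]},{"linear":[0,0,0],"delta_rot":[0,0,0]},{"linear":[0,0,0],"delta_rot":[0,0,0]},{"linear":[0,0,0],"delta_rot":[0,0,0]},{"linear":[0,0,0],"delta_rot":[0,0,0]},{"linear":[0,0,0],"delta_rot":[0,0,0]}]' 0.015 40
```

```text
time_s: 21.45
position: [0.5534, 0.2647, 0.0476]
tcp_rot: [[-0.995, 0.102, 0.001], [0.102, 0.995, 0.001], [-0.001, 0.001, -1.0]]
wrist_force: [0.2, -0.2, 0.3]
width: 0.036
gripper_force: 0.0
time_s: 22.45
position: [0.5533, 0.2647, 0.0474]
tcp_rot: [[-0.995, 0.102, 0.001], [0.102, 0.995, 0.0], [-0.001, 0.001, -1.0]]
wrist_force: [-0.6, -0.6, 6.3]
width: 0.0214
gripper_force: 43.0
```

```bash
python3 -m jog '[{"linear":[0,0,-0.015],"delta_rot":[0,0,0]},{"linear":[0,0,-0.035],"delta_rot":[0,0,0]},{"linear":[0,0,-0.045],"delta_rot":[0,0,0]},{"linear":[0,0,-0.045],"delta_rot":[0,0,0]},{"linear":[0,0,-0.04],"delta_rot":[0,0,0]},{"linear":[-0.002,-0.033,0],"delta_rot":[0,0,0]},{"linear":[-0.002,-0.055,0],"delta_rot":[0,0,0]},{"linear":[-0.002,-0.055,0],"delta_rot":[0,0,0]}]'; python3 -m jog '[{"linear":[-0.003,-0.055,0],"delta_rot":[0,0,0]},{"linear":[-0.003,-0.055,0],"delta_rot":[0,0,0]},{"linear":[-0.003,-0.055,0],"delta_rot":[0,0,0]},{"linear":[-0.002,-0.055,0],"delta_rot":[0,0,0]},{"linear":[-0.002,-0.055,0],"delta_rot":[0,0,0]},{"linear":[0,-0.055,0],"delta_rot":[0,0,0]},{"linear":[0,0,0],"delta_rot":[0,0,-6]},{"linear":[0,0,0],"delta_rot":[0,0,-5.8]}]'
python3 - <<'E'
from h import *
import pickle
ctrl.capture('wrist'); ctrl.capture('wrist')
P=ctrl.camera_params('wrist'); im=ctrl.capture('wrist'); cv2.imwrite('pics/w8.png',im)
p,R,s=pose(); print(s['time_s'],p.round(4),R.round(4).tolist(),s['width'])
pickle.dump((P,p,R),open('pics/w8.pkl','wb'))
c=im[80:230,150:410]; cv2.imwrite('pics/w8c.png',cv2.resize(c,None,fx=3,fy=3,interpolation=cv2.INTER_CUBIC))
h=cv2.cvtColor(im,cv2.COLOR_BGR2HSV); m=cv2.inRange(h,(0,140,60),(8,255,255))|cv2.inRange(h,(172,140,60),(180,255,255)); n,l,st,c=cv2.connectedComponentsWithStats(m)
for i in range(1,n):
    if st[i,4]>300: print(st[i],c[i].round(1),(R.T@(ray(P,c[i],.03)-p))[:2].round(4))
E
```

```text
time_s: 23.45
position: [0.5438, 0.1201, 0.2275]
tcp_rot: [[-0.995, 0.101, 0.0], [0.101, 0.995, -0.0], [-0.0, -0.0, -1.0]]
wrist_force: [1.1, -0.6, -0.4]
width: 0.0212
gripper_force: 42.1
time_s: 24.45
position: [0.5228, -0.2089, 0.2272]
tcp_rot: [[-0.995, -0.105, -0.0], [-0.105, 0.995, 0.0], [0.0, 0.0, -1.0]]
wrist_force: [-0.3, 0.5, -0.8]
width: 0.0213
gripper_force: 42.1
24.6 [ 0.5232 -0.208   0.2272] [[-0.9948, -0.1015, -0.0], [-0.1015, 0.9948, 0.0002], [-0.0, 0.0002, -1.0]] 0.02156701340155836
[370   0  74  16 651] [415.6   5.1] [0.151  0.1545]
[230  90  36  24 820] [247.5 101.2] [ 0.0651 -0.0008]
[ 262  162   17  203 2486] [269.4 262.2] [-0.1203  0.0253]
```

View pics/w8c.png

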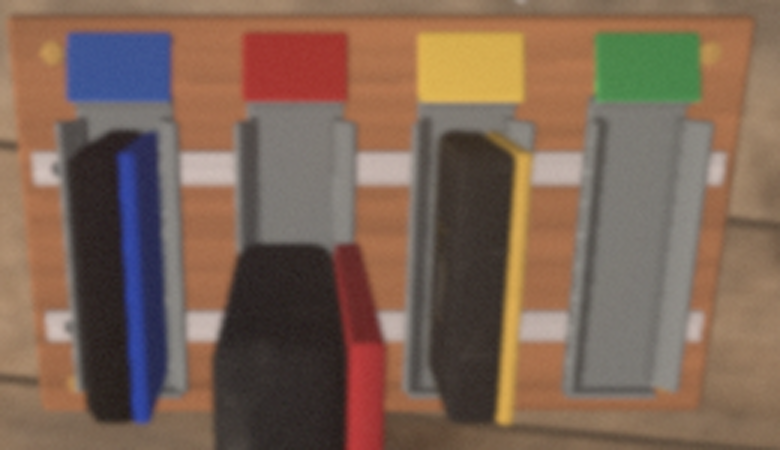

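The blue and yellow pads stand in their docks, and the red pad is held squarely above its own (tab centre at crop (295,67)). Lowering.

```bash
python3 -m jog '[{"linear":[-0.001,-0.001,0.02],"delta_rot":[0,0,0]},{"linear":[0,0,0.035],"delta_rot":[0,0,0]},{"linear":[0,0,0.035],"delta_rot":[0,0,0]},{"linear":[0,0,0.035],"delta_rot":[0,0,0]},{"linear":[0,0,0.025],"delta_rot":[0,0,0]},{"linear":[0,0,0.008],"delta_rot":[0,0,0]},{"linear":[0,0,0.006],"delta_rot":[0,0,0]},{"linear":[0,0,0.006],"delta_rot":[0,0,0]}]'; python3 -m jog '[{"linear":[0,0,0.003],"delta_rot":[0,0,0]},{"linear":[0,0,0.003],"delta_rot":[0,0,0]},{"linear":[0,0,0.003],"delta_rot":[0,0,0]},{"linear":[0,0,0.0015],"delta_rot":[0,0,0]},{"linear":[0,0,0.0005],"delta_rot":[0,0,0]},{"linear":[0,0,0],"delta_rot":[0,0,0]},{"linear":[0,0,0],"delta_rot":[0,0,0]},{"linear":[0,0,0],"delta_rot":[0,0,0]}]'
```

```text
time_s: 25.6
position: [0.5253, -0.2091, 0.0575]
tcp_rot: [[-0.995, -0.103, 0.002], [-0.103, 0.995, -0.001], [-0.002, -0.001, -1.0]]
wrist_force: [0.0, -0.2, -0.3]
width: 0.0216
gripper_force: 42.1
time_s: 26.6
position: [0.5245, -0.2089, 0.0465]
tcp_rot: [[-0.995, -0.103, 0.0], [-0.103, 0.995, -0.0], [-0.0, -0.0, -1.0]]
wrist_force: [-1.3, 0.8, 6.3]
width: 0.0213
gripper_force: 43.2
```

```bash
python3 -m jog '[{"linear":[0,0,0],"delta_rot":[0,0,0]},{"linear":[0,0,0],"delta_rot":[0,0,0]},{"linear":[0,0,0],"delta_rot":[0,0,0]},{"linear":[0,0,0],"delta_rot":[0,0,0]},{"linear":[0,0,-0.03],"delta_rot":[0,0,0]},{"linear":[0,0,-0.05],"delta_rot":[0,0,0]},{"linear":[0,0,-0.05],"delta_rot":[0,0,0]},{"linear":[0,0,-0.05],"delta_rot":[0,0,0]}]' 0.04
python3 - <<'E'
from h import *
im=ctrl.capture('wrist'); cv2.imwrite('pics/w9.png',im)
E
python3 -m jog '[{"linear":[-0.0071,0.0488,0],"delta_rot":[0,0,0]},{"linear":[-0.0071,0.0488,0],"delta_rot":[0,0,0]},{"linear":[-0.0071,0.0488,0],"delta_rot":[0,0,0]},{"linear":[-0.0071,0.0488,0],"delta_rot":[0,0,0]},{"linear":[-0.0071,0.0488,0],"delta_rot":[0,0,0]},{"linear":[-0.0071,0.0488,0],"delta_rot":[0,0,0]},{"linear":[0,0,0],"delta_rot":[0,0,5.9]},{"linear":[0,0,0],"delta_rot":[0,0,5.9]}]'; python3 -m jog '[{"linear":[0,0,0],"delta_rot":[0,0,0]},{"linear":[0,0,0.02],"delta_rot":[0,0,0]},{"linear":[0,0,0.03],"delta_rot":[0,0,0]},{"linear":[0,0,0.02],"delta_rot":[0,0,0]},{"linear":[0,0,0],"delta_rot":[0,0,0]},{"linear":[0,0,0],"delta_rot":[0,0,0]},{"linear":[0,0,0],"delta_rot":[0,0,0]},{"linear":[0,0,0],"delta_rot":[0,0,0]}]'
python3 - <<'E'
from h import *
P=ctrl.camera_params('wrist'); im=ctrl.capture('wrist'); cv2.imwrite('pics/w10.png',im); p,R,s=pose()
print(s['time_s'],p.round(4),R.round(3).tolist())
a=cv2.imread('pics/w9.png'); cv2.imwrite('pics/w910.png',np.hstack([cv2.resize(a,(400,300)),cv2.resize(im,(400,300))]))
m=cv2.inRange(cv2.cvtColor(im,cv2.COLOR_BGR2HSV),(45,100,50),(80,255,255)); m[:120]=0; n,l,st,c=cv2.connectedComponentsWithStats(m)
i=1+st[1:,4].argmax(); ys,xs=np.where(l==i); print(st[i],c[i])
for y in range(ys.min()+4,ys.max()-3,14):
    e=xs[ys==y]; t=R.T@(ray(P,(e.max()+.5,y),.078)-p); print(y,e.min(),e.max(),t[:2].round(4),'centre y',(t[1]-.011).round(4))
E
```

```text
time_s: 27.6
position: [0.5243, -0.2088, 0.2274]
tcp_rot: [[-0.995, -0.103, -0.0], [-0.103, 0.995, 0.0], [0.0, 0.0, -1.0]]
wrist_force: [1.1, 0.1, 0.2]
width: 0.04
gripper_force: 0.0
time_s: 28.65
position: [0.5365, 0.0876, 0.2254]
tcp_rot: [[-0.995, 0.104, -0.0], [0.104, 0.995, -0.0], [0.0, -0.0, -1.0]]
wrist_force: [-0.2, -0.7, 0.3]
width: 0.0398
gripper_force: 0.0
time_s: 29.65
position: [0.537, 0.0868, 0.1565]
tcp_rot: [[-0.995, 0.102, 0.001], [0.102, 0.995, 0.0], [-0.001, 0.0, -1.0]]
wrist_force: [-0.1, 0.5, -0.8]
width: 0.0402
gripper_force: 0.0
29.7 [0.5369 0.0867 0.1563] [[-0.995, 0.102, 0.001], [0.102, 0.995, 0.0], [-0.001, 0.0, -1.0]]
[256 144   9 113 574] [260.24041812 200.79094077]
148 260 264 [0.0405 0.0115] centre y 0.0005
162 259 263 [0.0307 0.0109] centre y -0.0001
176 259 263 [0.0206 0.0111] centre y 0.0001
190 258 263 [0.0101 0.0112] centre y 0.0002
204 258 262 [-0.0006  0.0107] centre y -0.0003
218 258 262 [-0.0117  0.0108] centre y -0.0002
232 257 261 [-0.0231  0.0102] centre y -0.0008
246 257 261 [-0.0349  0.0103] centre y -0.0007
```

View pics/w910.png

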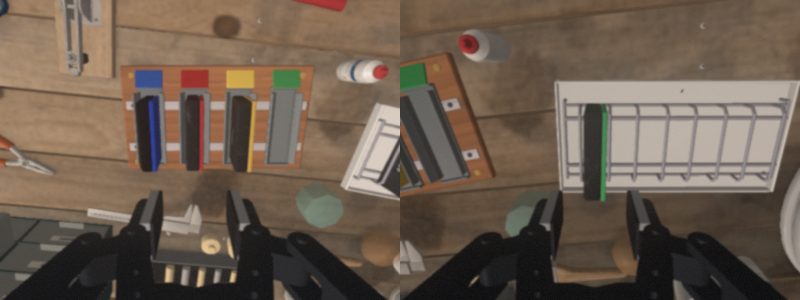

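Left: blue, red and yellow are docked. Right: the green pad at (597,150) is centred under the fingers.

```bash
python3 -m jog '[{"linear":[0,-0.001,0.02],"delta_rot":[0,0,0]},{"linear":[0,0,0.03],"delta_rot":[0,0,0]},{"linear":[0,0,0.025],"delta_rot":[0,0,0]},{"linear":[0,0,0.02],"delta_rot":[0,0,0]},{"linear":[0,0,0.009],"delta_rot":[0,0,0]},{"linear":[0,0,0.005],"delta_rot":[0,0,0]},{"linear":[0,0,0],"delta_rot":[0,0,0]},{"linear":[0,0,0],"delta_rot":[0,0,0]}]'; python3 -m jog '[{"linear":[0,0,0],"delta_rot":[0,0,0]},{"linear":[0,0,0],"delta_rot":[0,0,0]},{"linear":[0,0,0],"delta_rot":[0,0,0]},{"linear":[0,0,0],"delta_rot":[0,0,0]},{"linear":[0,0,0],"delta_rot":[0,0,0]},{"linear":[0,0,0],"delta_rot":[0,0,0]},{"linear":[0,0,0],"delta_rot":[0,0,0]},{"linear":[0,0,0],"delta_rot":[0,0,0]}]' 0.015 40
```

```text
time_s: 30.7
position: [0.537, 0.0858, 0.0475]
tcp_rot: [[-0.995, 0.102, 0.001], [0.102, 0.995, 0.0], [-0.001, 0.0, -1.0]]
wrist_force: [0.4, 0.3, -0.4]
width: 0.0398
gripper_force: 0.0
time_s: 31.7
position: [0.5369, 0.0858, 0.0473]
tcp_rot: [[-0.995, 0.102, 0.001], [0.102, 0.995, 0.0], [-0.001, 0.0, -1.0]]
wrist_force: [-0.6, -0.3, 6.9]
width: 0.0215
gripper_force: 44.0
```

```bash
python3 -m jog '[{"linear":[0,0,-0.015],"delta_rot":[0,0,0]},{"linear":[0,0,-0.035],"delta_rot":[0,0,0]},{"linear":[0,0,-0.045],"delta_rot":[0,0,0]},{"linear":[0,0,-0.045],"delta_rot":[0,0,0]},{"linear":[0,0,-0.04],"delta_rot":[0,0,0]},{"linear":[0.002,-0.034,0],"delta_rot":[0,0,0]},{"linear":[0.002,-0.044,0],"delta_rot":[0,0,0]},{"linear":[0.002,-0.044,0],"delta_rot":[0,0,0]}]'; python3 -m jog '[{"linear":[0.0014,-0.04,0],"delta_rot":[0,0,0]},{"linear":[0,-0.0144,0],"delta_rot":[0,0,0]},{"linear":[0,0,0],"delta_rot":[0,0,-6]},{"linear":[0,0,0],"delta_rot":[0,0,-5.8]},{"linear":[0,0,0],"delta_rot":[0,0,0]},{"linear":[0,0,0],"delta_rot":[0,0,0]},{"linear":[0,0,0],"delta_rot":[0,0,0]},{"linear":[0,0,0],"delta_rot":[0,0,0]}]'
python3 - <<'E'
from h import *
P=ctrl.camera_params('wrist'); im=ctrl.capture('wrist'); cv2.imwrite('pics/w11.png',im)
p,R,s=pose(); print(s['time_s'],p.round(4),R.round(4).tolist(),s['width'])
m=cv2.inRange(cv2.cvtColor(im,cv2.COLOR_BGR2HSV),(45,100,50),(80,255,255)); n,l,st,c=cv2.connectedComponentsWithStats(m)
for i in range(1,n):
    if st[i,4]>300: print(st[i],c[i].round(1),(R.T@(ray(P,c[i],.03)-p))[:2].round(4))
E
```

```text
time_s: 32.7
position: [0.5175, -0.0361, 0.2276]
tcp_rot: [[-0.995, 0.101, 0.0], [0.101, 0.995, -0.0], [-0.0, -0.0, -1.0]]
wrist_force: [0.7, -0.3, -0.9]
width: 0.0216
gripper_force: 43.3
time_s: 33.7
position: [0.5112, -0.0888, 0.2268]
tcp_rot: [[-0.995, -0.103, -0.0], [-0.103, 0.995, -0.0], [0.0, -0.0, -1.0]]
wrist_force: [-0.5, 0.3, -0.3]
width: 0.0213
gripper_force: 43.2
33.75 [ 0.5112 -0.0888  0.2268] [[-0.9947, -0.103, -0.0], [-0.103, 0.9947, 0.0], [0.0, 0.0, -1.0]] 0.021318517616618092
[231  91  34  22 696] [248. 101.] [ 0.0652 -0.    ]
[ 262  165   16  201 2347] [269.2 269. ] [-0.1295  0.0251]
```

```bash
python3 -m jog '[{"linear":[0,0,0.02],"delta_rot":[0,0,0]},{"linear":[0,0,0.035],"delta_rot":[0,0,0]},{"linear":[0,0,0.035],"delta_rot":[0,0,0]},{"linear":[0,0,0.035],"delta_rot":[0,0,0]},{"linear":[0,0,0.025],"delta_rot":[0,0,0]},{"linear":[0,0,0.008],"delta_rot":[0,0,0]},{"linear":[0,0,0.006],"delta_rot":[0,0,0]},{"linear":[0,0,0.006],"delta_rot":[0,0,0]}]'; python3 -m jog '[{"linear":[0,0,0.003],"delta_rot":[0,0,0]},{"linear":[0,0,0.003],"delta_rot":[0,0,0]},{"linear":[0,0,0.003],"delta_rot":[0,0,0]},{"linear":[0,0,0.0015],"delta_rot":[0,0,0]},{"linear":[0,0,0],"delta_rot":[0,0,0]},{"linear":[0,0,0],"delta_rot":[0,0,0]},{"linear":[0,0,0],"delta_rot":[0,0,0]},{"linear":[0,0,0],"delta_rot":[0,0,0]}]'
```

```text
time_s: 34.75
position: [0.5119, -0.0891, 0.0573]
tcp_rot: [[-0.995, -0.103, 0.002], [-0.103, 0.995, -0.0], [-0.002, -0.0, -1.0]]
wrist_force: [-0.5, -0.5, -0.8]
width: 0.0214
gripper_force: 43.2
time_s: 35.75
position: [0.5112, -0.089, 0.0464]
tcp_rot: [[-0.995, -0.103, 0.0], [-0.103, 0.995, -0.0], [-0.0, -0.0, -1.0]]
wrist_force: [-0.3, 0.5, 2.6]
width: 0.0213
gripper_force: 43.5
```

```bash
python3 -m jog '[{"linear":[0,0,0],"delta_rot":[0,0,0]},{"linear":[0,0,0],"delta_rot":[0,0,0]},{"linear":[0,0,0],"delta_rot":[0,0,0]},{"linear":[0,0,0],"delta_rot":[0,0,0]},{"linear":[0,0,-0.03],"delta_rot":[0,0,0]},{"linear":[0,0,-0.05],"delta_rot":[0,0,0]},{"linear":[0,0,-0.05],"delta_rot":[0,0,0]},{"linear":[0,0,-0.05],"delta_rot":[0,0,0]}]' 0.04
python3 - <<'E'
from h import *
im=ctrl.capture('wrist'); t=ctrl.capture('side')
cv2.imwrite('pics/end.png',np.hstack([cv2.resize(im,(400,300)),cv2.resize(t[190:340,210:410],(400,300),interpolation=cv2.INTER_CUBIC)]))
E
```

```text
time_s: 36.75
position: [0.5109, -0.089, 0.228]
tcp_rot: [[-0.995, -0.103, 0.0], [-0.103, 0.995, 0.0], [-0.0, 0.0, -1.0]]
wrist_force: [0.3, -0.5, -1.0]
width: 0.0401
gripper_force: 0.0
```

View pics/end.png

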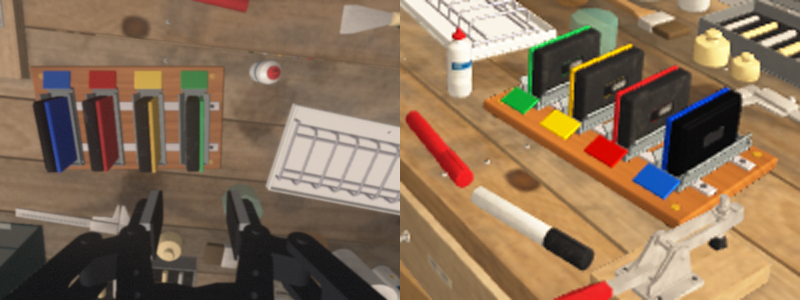

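All four pads stand fully down in their matching docks. The bottle (458,60) and glass block (595,30) are upright where they were, and the gripper is clear.

```bash
python3 -c "
from rig import ctrl
print(ctrl.finish_job())"
```

```text
the job is handed in; nothing more can be done
None
```

The four pads were docked in the order blue, yellow, red, green, each in the dock matching its backing. The bottle and glass block were left standing, and the job was handed in at about 37 s.

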